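# Clear the oil press's catch tray into the tote

### The job

Slide the empty steel tote along the bench and squarely up under the open mouth of the catch tray, so that the tray's lip reaches about 3 cm past the inner face of the tote's near wall. Then push both pressed cakes along the tray and over the lip, without lifting them, until both lie fully down inside the tote, clear of the tray. Leave the tote standing there under the lip, and leave the jar, the spanner and the beaker alone.

Things in the scene. Friction and masses are not known exactly. Their poses are not given: they have to be found in the camera images.
- tray: Fixed steel catch tray on legs. Origin on the bench straight below the middle of the lip; +y points from the lip into the tray, x across. Inside 220 mm wide (x), 260 mm long (y 0 to 260); floor top 58 mm, underside 52 mm above the bench. Walls 6 mm thick, 98 mm above the bench, on both sides and at the back; the mouth at y = 0 is open, with no sill. Front legs at x = +-100, y = 132 to 148 mm.
- lip (a point): Middle of the tray's lip (front edge of the tray floor), on its top face, 58 mm above the bench.
- tote: Loose open steel tote, empty, 0.9 kg: 250 mm along its x, 220 mm along y, 44 mm high, walls and floor 8 mm thick (hand holes only drawn: walls are solid). Origin at the centre of its underside. Its +y end wall is the near wall, facing the tray; it fits below the tray floor with 8 mm to spare. Lip 30 mm past that wall's inner face, centred: tote origin at x 0, y -72 mm in the tray's frame.
- chute_top (a point): Top edge, middle, of the fixed 180 mm wide chute with 28 mm flanges that rises at 0.3 rad behind the tray's back wall, from 94 mm to about 138 mm above the bench.
- cake_a: Pressed seed cake, a rigid brown block with three scored lines on top, 64 mm along its x, 100 mm along its y, 28 mm high, about 0.2 kg. Origin at the centre of its underside. Starts flat in the tray, its y axis roughly along the tray.
- cake_b: Second pressed seed cake, the same as cake_a, beside it in the other half of the tray's width.
- jar: Closed amber glass jar with a steel lid, 66 mm across, 110 mm high, origin at the centre of its underside. Leave alone.
- spanner: Spanner 180 mm long lying flat on the bench, its length along its x. Leave alone.
- beaker: Open steel beaker, 72 mm across, 90 mm high, origin at the centre of its underside. Leave alone.
There are look-alikes about, which are no part of the job. What is shaped like the cake_b but pink or turquoise is not meant. What is shaped like the cake_a but red is not meant.

How it is judged:
By the outcome, as a careful person would: the job done as asked, in the order asked, and still so for the second after the job is handed in, with the robot touching nothing.
It also fails if it takes over 64 s, if anything falls off the work surface, if the arm or the gripper's body presses on something with over 40 N, if the wrist force passes 120 N, or if a joint passes its speed limit or range.

### The arm

A 6-joint arm with a two-finger parallel gripper is mounted at the origin on the work surface. World frame = base frame: x ahead of the robot, y to its left, z up, the work surface at z = 0. Lengths are in m, angles in degrees, forces in N, time in s.
With the tool pointing down it reaches from about 0.3 to 0.75 m from the base axis. Payload 8.5 kg.
Tool frame: the origin (TCP) lies at the very end of the fingers, on their centre line; the grasp point (between the pads) lies 19 mm behind it; z points along the fingers, y is the line along which they close (so a half turn about z gives the same grasp; the last joint's range is limited). The gripper opens to 88 mm and grips with 3 to 60 N. Pads are 18 mm wide; open, the fingers measure 123 mm over their backs; the gripper's body (75 mm by 187 mm) begins 45 mm behind the grasp point.
Start: joints at [64.039, 21.807, 74.336, -0, 83.858, -12.336], TCP at [0.13, 0.535, 0.239] pointing down, gripper open.
Joint ranges: [-178.18, 178.18], [-50.72, 133.34], [12.68, 142.11], [-81.47, 261.47], [9.98, 163.14], [-165.26, 165.26]. Speed limits (degrees/s): [136.94, 136.94, 180, 180, 180, 180].

### API

Orientations are given as a 3x3 rotation matrix whose columns are the frame's x, y, z axes.
In Python, from cell import readout, cams, sign_off gives the robot as it stands.
- The arm moves only by the tool servo_tool, never from a script. Its argument "motion" is one flat list of numbers, 6 for each row, row after row: the shift along the tool's x, y, z each as a share of 0.15 m, from -1 to 1, then the turn, a rotation vector about the tool's x, y, z each as a share of pi/4 rad, from -1 to 1. In form: [tx, ty, tz, ax, ay, az, tx, ty, tz, ax, ay, az, ...]. A call has 1 to 8 rows; each row shifts and turns the commanded pose from where the row before left it, along the tool's axes as they then stand; what a row does not reach is not made up. A row lasts 1/12 s, in which the tool goes at most 41.7 mm and 7.16 degrees, less where a joint would pass 70% of its speed; a pose out of reach is approached as far as the arm can. A call with a number of a shift or a turn outside -1 to 1 is refused whole. A call with a gripper value outside its range is refused whole. "grip" is the closure, from 0 (fully open) to 1 (shut), set as the call begins (left out, the last holds). The fingers move at their own pace and stop on an object; "newtons" is the grip in N (left out, the last holds). Time passes only in rows, so rows that do not move let the fingers close. It gives the time, the measured TCP pose, the force, the opening and the grip force at its end, in the units of the state.
- readout.sense(): the state, without advancing time (a new reading comes with each control period).
- cams.camera(name): name is "scene" or "top" or "wrist"; returns the picture (384x512x3 uint8, red, green, blue); there is no depth.
- cams.camera_info(name): a dict with "vertical_fov" (degrees; the focal length in pixels is half the picture's height over the tangent of half this angle, whatever the lens; pixels are square), "cx", "cy" (the principal point, pixels), "k1" (the pictures are not rectified: a ray, as slopes to the right and down, at radius r is drawn at 1 + k1 r^2 times it, then the intrinsics apply), "extrinsics" (4x4, takes a point from world to camera coordinates); the wrist camera has in their place "hand_eye" (4x4, takes a point from camera to tool coordinates, whose origin is the TCP and whose axes are the flange's). Camera axes: x right, y up, looking along -z (the intrinsics and any distortion apply to the point x, -y, -z); pixel columns grow to the right and rows downward; lengths in m; the calibration is good to about 2 mm. A picture is of the moment at which its call begins: read the wrist's pose just before it. camera_info takes no time and is no camera call.
- sign_off(): hands the job in; it is judged then, once.
Trained networks look in the newest picture that a camera, given by its name, has taken for a name from the list of things; names that differ only in an ending like _2 or _b are one class to them, and where a whole thing is asked for, a point or a joint stands for the part that bears it (a point fixed in the world has none). Each returns a list of dicts, best first, with "p" (0 to 1); they miss things now and then, are a little off and sometimes report something else, mostly with a low value. They report only what shows in the picture. A call takes as long as a camera call. They do not tell look-alikes from the thing itself.
- cams.regions_of(camera, label): "region" (384x512 bool, what is visible of it) and "extent" ([centre column, centre row, width, height] in pixels, round what is visible of it).
The state is a dict: "time_s": time; "qpos": joint angles; "joint_velocities": joint speeds; "effort": joint torques, N m; "position": TCP position; "ee_rot": TCP orientation; "contact_force": force on the tool from outside, world axes, zero at the start; "ft_torque": the same for the moment, N m; "gripper_width": finger opening in m; "grasp_force": force on a finger pad.
Only numpy, scipy, OpenCV 4.12 (cv2) and the standard library are available. Lean on these libraries where they do the work, as an engineer would, in place of code of your own. Each camera call takes 0.05 s, during which the arm holds its last target. There are 200 camera calls.

## Working session

There is one attempt and no reset: what is moved stays moved. The work goes in short steps, Python scripts to look and compute and a tool call to move; the robot and the scene stay as the last step left them, time stands still between calls to the robot, and variables do not carry over. Pictures are saved under pics/ and viewed, at most 10 in all, crops included, and the job is handed in when it is done.

Besides the shell and the picture viewer there is one more tool, called after "Call:" by a JSON object that holds its "api" and its "payload", one argument or row to a line. servo_tool: Moves the arm, as the interface text tells. Shift numbers are shares of 0.15 m and turn numbers shares of pi/4 rad, none past 1 either way. Its arguments: {"type":"object","properties":{"motion":{"type":"array"},"grip":{"type":"number"},"newtons":{"type":"number"}},"required":["motion"]}

```bash
mkdir -p pics; ls
cat > h.py <<'E'
import numpy as np, cv2
from cell import readout, cams, sign_off
def cam(n):
    i=cams.camera_info(n); f=192/np.tan(np.radians(i["vertical_fov"])/2)
    return i,f
def c2w(n,i):
    if "extrinsics" in i: return np.linalg.inv(np.array(i["extrinsics"]))
    s=readout.sense(); T=np.eye(4); T[:3,:3]=np.array(s["ee_rot"]); T[:3,3]=s["position"]
    return T@np.array(i["hand_eye"])
def pix2plane(n,uv,z,T=None):
    i,f=cam(n); T=c2w(n,i) if T is None else T
    uv=np.atleast_2d(uv).astype(float)
    K=np.array([[f,0,i["cx"]],[0,f,i["cy"]],[0,0,1]])
    p=cv2.undistortPoints(uv[:,None],K,np.array([i["k1"],0,0,0.]),None,None)[:,0] 
    d=np.c_[p[:,0],-p[:,1],-np.ones(len(p))]@T[:3,:3].T
    o=T[:3,3]; t=(z-o[2])/d[:,2]
    return o+d*t[:,None]
def proj(n,P,T=None):
    i,f=cam(n); T=c2w(n,i) if T is None else T
    P=np.atleast_2d(P); c=(P-T[:3,3])@T[:3,:3]
    x=c[:,0]/-c[:,2]; y=-c[:,1]/-c[:,2]; s=1+i["k1"]*(x*x+y*y)
    return np.c_[f*x*s+i["cx"],f*y*s+i["cy"]]
E
python3 - <<'E'
from h import *
for n in ["scene","top","wrist"]:
    im=cams.camera(n); i,f=cam(n); print(n,f,i["cx"],i["cy"],i["k1"]); print(np.round(i.get("extrinsics",i.get("hand_eye")),3).tolist())
    cv2.imwrite(f"pics/{n}0.png",im[:,:,::-1])
    if n=="top":
        for l in ["tray","tote","cake_a","jar","spanner","beaker","chute_top"]:
            for r in cams.regions_of(n,l): print(l,round(r["p"],2),np.round(r["extent"],1))
t=cv2.imread("pics/top0.png");s=cv2.imread("pics/scene0.png")
cv2.imwrite("pics/both.png",cv2.resize(np.vstack([t]),(800,600),interpolation=cv2.INTER_CUBIC))
print(readout.sense())
E
```

```text
pics
scene 436.86765220356574 250.1462470783309 192.89284718470844 -0.13348370163270018
[[-0.841, 0.54, 0.002, 0.434], [-0.376, -0.588, 0.716, 0.134], [0.388, 0.602, 0.698, -1.864], [0.0, 0.0, 0.0, 1.0]]
top 442.5766736252658 246.9625595202994 188.68894504526034 -0.16141367023131434
[[0.005, -1.0, -0.002, 0.01], [0.999, 0.005, 0.047, -0.55], [-0.047, -0.002, 0.999, -1.336], [0.0, 0.0, 0.0, 1.0]]
tray 0.78 [162.9 197.2 149.6  88.5]
tote 0.89 [288.1 191.8  79.5  92.4]
cake_a 0.81 [107.3 139.7  31.9  34. ]
cake_a 0.8 [159.9 271.2  34.9  27.8]
cake_a 0.77 [188.1 215.1  31.5  22.5]
cake_a 0.75 [181.4 178.4  38.8  22.9]
cake_a 0.6 [105.3 272.6  30.2  34.5]
cake_a 0.58 [158.4 127.   31.1  37.9]
jar 0.59 [257.9 102.4  18.9  25.8]
spanner 0.67 [201.4 114.7  13.1  47.6]
beaker 0.79 [406.3 180.7  32.   24.2]
chute_top 0.78 [162.8 198.7 149.6  85.8]
chute_top 0.34 [406.2 181.1  28.6  25.4]
wrist 336.96775801505237 255.83509074387956 185.6380130793321 0.012351535702471723
[[0.001, 0.963, 0.27, 0.07], [1.0, -0.001, -0.001, -0.0], [-0.0, 0.27, -0.963, -0.146], [0.0, 0.0, 0.0, 1.0]]
{'time_s': 0.5, 'qpos': array([ 6.40400657e+01,  2.18069902e+01,  7.43378343e+01, -8.90190597e-04,
        8.38574204e+01, -1.23374667e+01]), 'joint_velocities': array([-0.04239132, -0.06508737,  0.01568613,  0.04816261,  0.04694182,
        0.01524257]), 'effort': array([-2.21808034e-03, -4.37514532e+01, -2.24610883e+01,  7.13258330e-02,
        3.16277565e-02, -3.76181765e-05]), 'position': array([0.12954593, 0.53449439, 0.23873287]), 'ee_rot': array([[-9.71869110e-01,  2.35521618e-01, -3.26223580e-06],
       [ 2.35521618e-01,  9.71869109e-01, -4.19895983e-05],
       [-6.71899193e-06, -4.15767206e-05, -9.99999999e-01]]), 'contact_force': array([ 0.24161236,  0.40144279, -0.75596106]), 'ft_torque': array([ 0.03150856, -0.01589777, -0.0089277 ]), 'grasp_force': 0.0, 'gripper_width': 0.08814572021275924}
```

View pics/both.png

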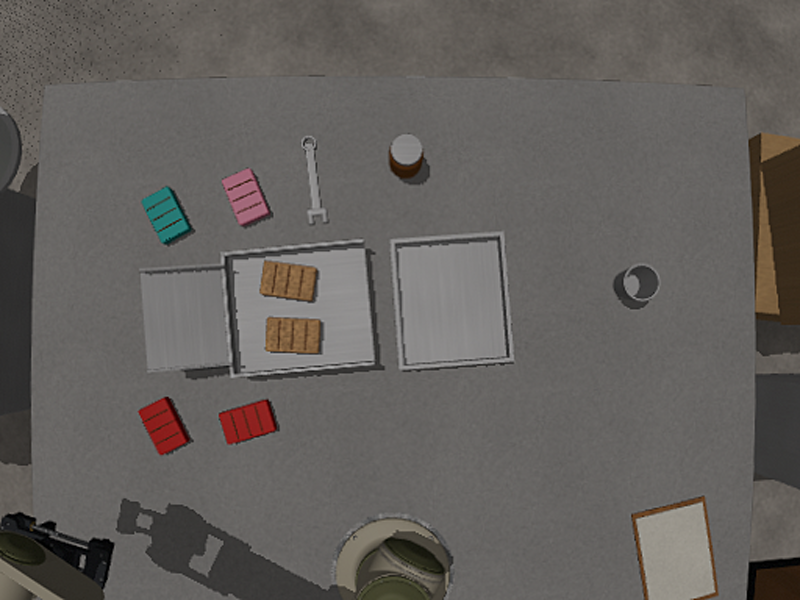

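View pics/scene0.png

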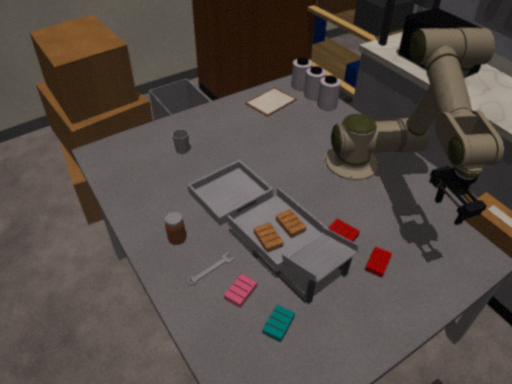

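The top view shows the brown cakes in the tray at about (185,180) and (188,215) in 512-px coordinates. The tote sits to the right of the tray, and the mouth faces right (world -y). The red, pink and turquoise blocks lie outside the tray. I'll enlarge the area to confirm the cakes and read the corners.

Run:
```python
from h import *
t=cv2.imread("pics/top0.png")[145:245,135:335]
t=cv2.resize(t,(800,400),interpolation=cv2.INTER_CUBIC)
t=cv2.convertScaleAbs(t,alpha=1.4)
for k in range(0,800,40): cv2.line(t,(k,0),(k,8 if k%200 else 16),(0,255,255),1)
for k in range(0,400,40): cv2.line(t,(0,k),(8,k),(0,255,255),1)
cv2.imwrite("pics/crop1.png",t)
cams.camera("top")
for l in ["tote","cake_a"]:
    for r in cams.regions_of("top",l)[:6]:
        m=r["region"].astype(np.uint8); c=max(cv2.findContours(m,0,2)[0],key=cv2.contourArea)
        b=cv2.boxPoints(cv2.minAreaRect(c)); z=.044 if l=="tote" else .086
        W=pix2plane("top",b,z); print(l,np.round(r["extent"]),np.round(W[:,:2],3).tolist(),np.round(W.mean(0),3),np.round([np.linalg.norm(W[0]-W[1]),np.linalg.norm(W[1]-W[2])],3))
```

```text
tote [289. 194.  82.  89.] [[0.661, 0.01], [0.677, -0.215], [0.421, -0.23], [0.406, -0.008]] [ 0.541 -0.111  0.044] [0.225 0.256]
tote [185. 176.  42.  24.] [[0.55, 0.257], [0.617, 0.249], [0.602, 0.144], [0.536, 0.152]] [0.576 0.201 0.044] [0.067 0.106]
cake_a [103. 273.  27.  34.] [[0.329, 0.481], [0.358, 0.424], [0.271, 0.378], [0.241, 0.435]] [0.3   0.43  0.086] [0.064 0.098]
cake_a [157. 128.  31.  37.] [[0.763, 0.33], [0.788, 0.267], [0.691, 0.227], [0.667, 0.289]] [0.727 0.278 0.086] [0.068 0.105]
cake_a [108. 139.  33.  36.] [[0.725, 0.484], [0.754, 0.424], [0.664, 0.375], [0.635, 0.435]] [0.694 0.43  0.086] [0.067 0.102]
cake_a [182. 177.  38.  22.] [[0.547, 0.25], [0.612, 0.242], [0.598, 0.14], [0.534, 0.147]] [0.573 0.195 0.086] [0.065 0.103]
cake_a [160. 272.  37.  30.] [[0.326, 0.326], [0.356, 0.231], [0.296, 0.212], [0.266, 0.307]] [0.311 0.269 0.086] [0.099 0.063]
cake_a [187. 214.  34.  22.] [[0.504, 0.236], [0.504, 0.134], [0.438, 0.133], [0.437, 0.235]] [0.471 0.185 0.086] [0.102 0.066]
```

View pics/crop1.png

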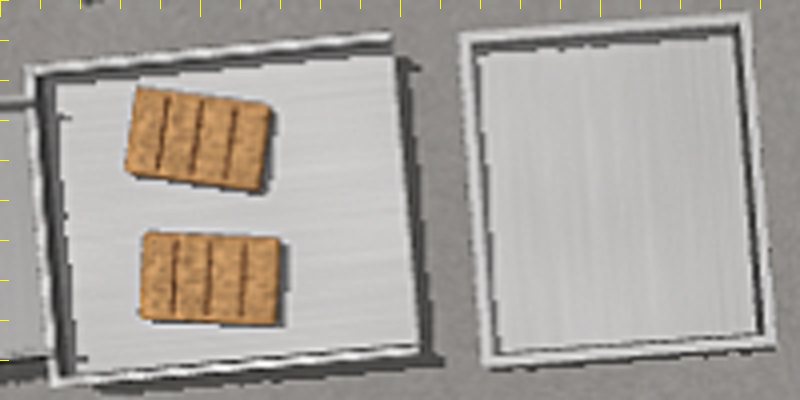

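The crop confirms the two brown scored cakes inside the tray, at crop (198,138) and (210,278). The four look-alikes are red, pink or turquoise and all lie outside it. The tote is to the right, at crop (617,190). Next I'll fit the poses to the corners.

```bash
cat > fit.py <<'E'
from h import *
from scipy.optimize import least_squares
def pose(p,L):
    c,s=np.cos(p[2]),np.sin(p[2]); L=np.array(L,float)
    return np.c_[p[0]+c*L[:,0]-s*L[:,1],p[1]+s*L[:,0]+c*L[:,1],L[:,2]]
def fit(n,L,uv,p0,T=None):
    r=least_squares(lambda p:(proj(n,pose(p,L),T)-uv).ravel(),p0,loss="soft_l1"); return r.x,np.abs(r.fun).max()
def local(p,q):
    c,s=np.cos(p[2]),np.sin(p[2]); d=np.array(q[:2])-p[:2]; return np.array([c*d[0]+s*d[1],-s*d[0]+c*d[1]])
E
python3 - <<'E'
from fit import *
cr=lambda a:(np.array(a)+.5)/4-.5+[135,145]
tray,e=fit("top",[[.116,.266,.098],[.116,0,.098],[-.116,0,.098],[-.116,.266,.098],[.11,0,.058],[-.11,0,.058]],cr([(25,68),(393,33),(423,352),(52,385),(395,56),(418,344)]),[.52,.05,0]);print("tray",tray,e)
# floor-only lip
tote,e=fit("top",[[.125,.11,.044],[.125,-.11,.044],[-.125,-.11,.044],[-.125,.11,.044]],cr([(458,32),(750,12),(776,346),(488,367)]),[.54,-.1,0]);print("tote",tote,e)
C=[[.032,.05,.086],[.032,-.05,.086],[-.032,-.05,.086],[-.032,.05,.086]]
a,e=fit("top",C,cr([(137,86),(271,103),(260,191),(125,170)]),[.57,.2,0]);print("A",a,e)
b,e=fit("top",C,cr([(145,231),(280,238),(278,325),(140,319)]),[.47,.2,0]);print("B",b,e)
for q in (tote,a,b): print(np.round(local(tray,q)*1000,1),np.degrees(q[2]-tray[2]))
t=cv2.imread("pics/top0.png");
S=3;o=np.array([135,145])
im=cv2.resize(t[145:245,135:335],None,fx=4,fy=4,interpolation=cv2.INTER_CUBIC)
def dr(p,L,c):
    u=(proj("top",pose(p,L))-o+.5)*4-.5; cv2.polylines(im,[np.round(u).astype(int)],True,c,1)
for z,w,c in((.098,.116,(0,255,0)),(.058,.11,(0,0,255))): dr(tray,[[w,.26,z],[w,0,z],[-w,0,z],[-w,.26,z]],c)
dr(tote,[[.125,.11,.044],[.125,-.11,.044],[-.125,-.11,.044],[-.125,.11,.044]],(0,255,0));dr(a,C,(255,0,0));dr(b,C,(255,0,0))
cv2.imwrite("pics/ov.png",im)
E
```

```text
tray [0.53319022 0.04390546 0.09433592] 2.1170474538914448
tote [ 0.53974394 -0.11275818  0.07991549] 1.0153175377180332
A [ 0.57343641  0.19532373 -0.13093728] 0.45489973642219184
B [ 0.47171446  0.18508056 -0.0370031 ] 0.3903754000003232
[  -8.2 -156.6] -0.8262295985428691
[ 54.3 147. ] -12.907203283537138
[-47.9 146.3] -7.5251715215376045
```

View pics/ov.png

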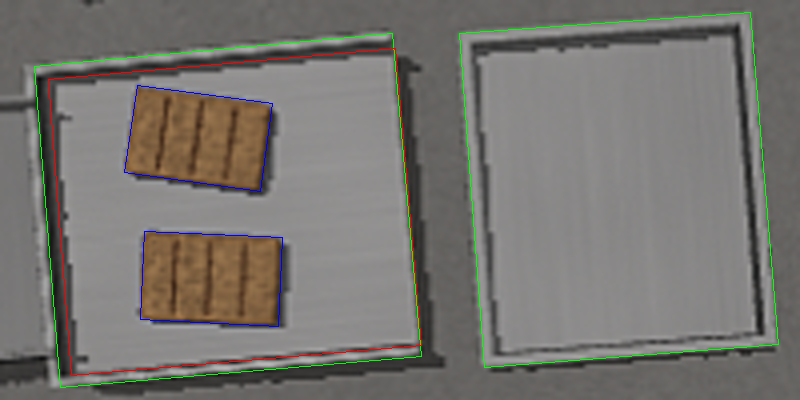

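The outlines fit. In the tray frame the tote is at (-8,-157) mm with 0.8° of yaw error, and it needs to reach (0,-72). I'll grip the middle of its far wall and slide it. First I'll turn the tool square to the tote.

```bash
cat > go.py <<'E'
# usage: go.py x y z yaw_deg(of tool y axis from world +y) -> total shares in current tool axes
import sys; from h import *
x,y,z,w=map(float,sys.argv[1:]); s=readout.sense(); R=np.array(s["ee_rot"]); d=np.array([x,y,z])-s["position"]
cur=np.degrees(np.arctan2(-R[0,1],R[1,1])); print("t",round(s["time_s"],2),"pos",np.round(s["position"],4),"yaw",round(cur,2),"F",np.round(s["contact_force"],1),"grip",round(s["gripper_width"],4),round(s["grasp_force"],1))
print("shift shares",np.round(R.T@d/.15,3),"mm",np.round(R.T@d*1e3,1),"turn z share",round(-(w-cur)/45,3))
E
echo ok
```

```text
ok
```

Call:
{"api": "servo_tool", "payload": {
  "motion": [0,0,0,0,0,-0.135,0,0,0,0,0,-0.135,0,0,0,0,0,-0.134],
  "grip": 0
}}

```text
time_s: 0.9
position: [0.1296, 0.5345, 0.2388]
ee_rot: [[-0.996, -0.085, 0.0], [-0.085, 0.996, 0.0], [-0.0, 0.0, -1.0]]
contact_force: [0.6, 0.2, -0.4]
gripper_width: 0.0879
grasp_force: 0.0
```

```bash
python3 go.py 0.5482 -0.2184 0.239 4.58
```

```text
t 0.9 pos [0.1296 0.5345 0.2388] yaw 4.85 F [ 0.6  0.2 -0.4] grip 0.0879 0.0
shift shares [-2.356e+00 -5.238e+00 -2.000e-03] mm [-3.534e+02 -7.856e+02 -3.000e-01] turn z share 0.006
```

Call:
{"api": "servo_tool", "payload": {
  "motion": [-0.098,-0.218,0,0,0,0,-0.098,-0.218,0,0,0,0,-0.098,-0.218,0,0,0,0,-0.098,-0.218,0,0,0,0,-0.098,-0.218,0,0,0,0,-0.098,-0.218,0,0,0,0,-0.098,-0.218,0,0,0,0,-0.098,-0.218,0,0,0,0]
}}

```text
time_s: 1.57
position: [0.2679, 0.2816, 0.2389]
ee_rot: [[-0.997, -0.08, 0.001], [-0.08, 0.997, 0.0], [-0.001, 0.0, -1.0]]
contact_force: [1.0, 0.2, -1.3]
gripper_width: 0.0884
grasp_force: 0.0
```

Call:
{"api": "servo_tool", "payload": {
  "motion": [-0.098,-0.218,0,0,0,0,-0.098,-0.218,0,0,0,0,-0.098,-0.218,0,0,0,0,-0.098,-0.218,0,0,0,0,-0.098,-0.218,0,0,0,0,-0.098,-0.218,0,0,0,0,-0.098,-0.218,0,0,0,0,-0.098,-0.218,0,0,0,0]
}}

```text
time_s: 2.23
position: [0.4061, 0.0298, 0.239]
ee_rot: [[-0.997, -0.079, 0.001], [-0.079, 0.997, -0.0], [-0.001, -0.0, -1.0]]
contact_force: [0.2, 0.5, -0.1]
gripper_width: 0.0884
grasp_force: 0.0
```

Call:
{"api": "servo_tool", "payload": {
  "motion": [-0.098,-0.218,0,0,0,0,-0.098,-0.218,0,0,0,0,-0.098,-0.218,0,0,0,0,-0.098,-0.218,0,0,0,0,-0.098,-0.218,0,0,0,0,-0.098,-0.218,0,0,0,0,-0.098,-0.218,0,0,0,0,0,0,0,0,0,0]
}}

```text
time_s: 2.9
position: [0.5281, -0.1933, 0.2377]
ee_rot: [[-0.997, -0.076, 0.0], [-0.076, 0.997, -0.001], [-0.0, -0.001, -1.0]]
contact_force: [0.2, -0.3, -0.3]
gripper_width: 0.0879
grasp_force: 0.0
```

```bash
python3 go.py 0.5482 -0.2184 0.02 4.58
python3 - <<'E'
from h import *
cv2.imwrite("pics/w1.png",cams.camera("wrist")[:,:,::-1])
E
```

```text
t 2.9 pos [ 0.5281 -0.1933  0.2377] yaw 4.34 F [ 0.2 -0.3 -0.3] grip 0.0879 0.0
shift shares [-0.121 -0.175  1.451] mm [-18.1 -26.3 217.7] turn z share -0.005
```

View pics/w1.png

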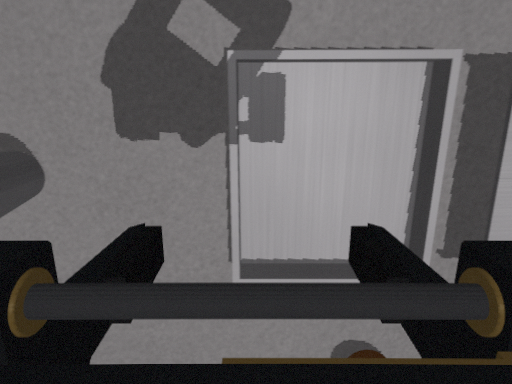

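The wrist view shows the tote's far wall near column 232, between the fingers. The rim corners are at about (226,50), (461,50), (434,284) and (233,284), and I'll refine the tote pose from them.

```bash
python3 - <<'E'
from fit import *
p,e=fit("wrist",[[-.125,-.11,.044],[-.125,.11,.044],[.125,.11,.044],[.125,-.11,.044]],np.array([(226,50),(461,50),(434,284),(233,284)]),[.54,-.11,.08]);print(p,e)
print(proj("wrist",pose([.53974,-.11276,.0799],[[-.125,-.11,.044],[-.125,.11,.044],[.125,.11,.044],[.125,-.11,.044]])))
E
python3 go.py 0.5482 -0.2184 0.1 4.58
```

```text
[ 0.53780266 -0.10605912  0.08484705] 7.299707261824608
[[219.69709023  51.23709202]
 [454.45519355  50.08223361]
 [419.88726055 285.6689613 ]
 [226.59235229 285.90114034]]
t 2.95 pos [ 0.527  -0.1908  0.2378] yaw 4.39 F [-0.5  1.4  0.2] grip 0.0886 0.0
shift shares [-0.128 -0.195  0.918] mm [-19.1 -29.2 137.7] turn z share -0.004
```

Call:
{"api": "servo_tool", "payload": {
  "motion": [-0.065,-0.09,0,0,0,0,-0.065,-0.09,0,0,0,0,0,0,0.2,0,0,0,0,0,0.2,0,0,0,0,0,0.2,0,0,0,0,0,0.2,0,0,0,0,0,0.2,0,0,0,0,0,0.1,0,0,0]
}}

```text
time_s: 3.62
position: [0.5464, -0.2118, 0.0708]
ee_rot: [[-0.997, -0.08, -0.004], [-0.08, 0.997, 0.003], [0.004, 0.003, -1.0]]
contact_force: [0.4, 0.5, 0.1]
gripper_width: 0.0881
grasp_force: 0.0
```

```bash
python3 go.py 0.5476 -0.2165 0.017 4.58
```

```text
t 3.62 pos [ 0.5464 -0.2118  0.0708] yaw 4.6 F [0.4 0.5 0.1] grip 0.0881 0.0
shift shares [-0.007 -0.033  0.359] mm [-1.1 -4.9 53.8] turn z share 0.0
```

Call:
{"api": "servo_tool", "payload": {
  "motion": [0,-0.02,0.15,0,0,0,0,0,0.13,0,0,0,0,0,0.06,0,0,0,0,0,0.02,0,0,0,0,0,0,0,0,0]
}}

```text
time_s: 4.03
position: [0.5481, -0.2162, 0.0199]
ee_rot: [[-0.997, -0.08, -0.0], [-0.08, 0.997, 0.0], [0.0, 0.0, -1.0]]
contact_force: [0.7, -0.2, 0.3]
gripper_width: 0.088
grasp_force: 0.0
```

Call:
{"api": "servo_tool", "payload": {
  "motion": [0,0,0,0,0,0,0,0,0,0,0,0,0,0,0,0,0,0,0,0,0,0,0,0,0,0,0,0,0,0,0,0,0,0,0,0,0,0,0,0,0,0,0,0,0,0,0,0],
  "grip": 1,
  "newtons": 25
}}

```text
time_s: 4.7
position: [0.5481, -0.2167, 0.0198]
ee_rot: [[-0.997, -0.079, -0.0], [-0.079, 0.997, -0.0], [0.0, -0.0, -1.0]]
contact_force: [0.5, 0.2, -0.0]
gripper_width: 0.0371
grasp_force: 0.0
```

Call:
{"api": "servo_tool", "payload": {
  "motion": [0,0,0,0,0,0,0,0,0,0,0,0,0,0,0,0,0,0,0,0,0,0,0,0,0,0,0,0,0,0,0,0,0,0,0,0,0,0,0,0,0,0]
}}

```text
time_s: 5.28
position: [0.5481, -0.2164, 0.0197]
ee_rot: [[-0.997, -0.079, -0.0], [-0.079, 0.997, 0.001], [0.0, 0.001, -1.0]]
contact_force: [-0.5, 2.4, 1.0]
gripper_width: 0.0081
grasp_force: 25.0
```

```bash
python3 - <<'E'
import numpy as np
tr=np.array([.53319,.04391]);w=.09434
R=np.array([[np.cos(w),-np.sin(w)],[np.sin(w),np.cos(w)]])
print(tr+R@[0,-.072-.106])
E
python3 go.py 0.54996 -0.1333 0.0198 5.41
```

```text
[ 0.54995762 -0.13329848]
t 5.28 pos [ 0.5481 -0.2164  0.0197] yaw 4.55 F [-0.5  2.4  1. ] grip 0.0081 25.0
shift shares [-0.057  0.551 -0.   ] mm [-8.5 82.7 -0. ] turn z share -0.019
```

Call:
{"api": "servo_tool", "payload": {
  "motion": [-0.006,0.04,0,0,0,-0.004,-0.008,0.07,0,0,0,-0.005,-0.008,0.08,0,0,0,-0.005,-0.008,0.08,0,0,0,-0.005,-0.008,0.08,0,0,0,0,-0.008,0.08,0,0,0,0,-0.008,0.08,0,0,0,0,-0.003,0.04,0,0,0,0]
}}

```text
time_s: 5.95
position: [0.5491, -0.1319, 0.0197]
ee_rot: [[-0.995, -0.095, -0.0], [-0.095, 0.995, 0.0], [0.0, 0.0, -1.0]]
contact_force: [0.8, -3.3, -3.0]
gripper_width: 0.0077
grasp_force: 25.0
```

Call:
{"api": "servo_tool", "payload": {
  "motion": [0,0,0,0,0,0,0,0,0,0,0,0,0,0,0,0,0,0]
}}

```text
time_s: 6.2
position: [0.5489, -0.1323, 0.0197]
ee_rot: [[-0.996, -0.094, -0.001], [-0.094, 0.996, 0.003], [0.001, 0.003, -1.0]]
contact_force: [-0.3, 6.7, 1.1]
gripper_width: 0.0082
grasp_force: 25.0
```

```bash
python3 go.py 0.54996 -0.1333 0.0198 5.41
python3 - <<'E'
from h import *
t=cams.camera("top")[145:245,135:335,::-1]
t=cv2.resize(t,(800,400),interpolation=cv2.INTER_CUBIC)
cv2.imwrite("pics/crop2.png",cv2.convertScaleAbs(t,alpha=1.4))
E
```

```text
t 6.2 pos [ 0.5489 -0.1323  0.0197] yaw 5.42 F [-0.3  6.7  1.1] grip 0.0082 25.0
shift shares [-0.007 -0.007 -0.001] mm [-1.  -1.1 -0.1] turn z share 0.0
```

View pics/crop2.png

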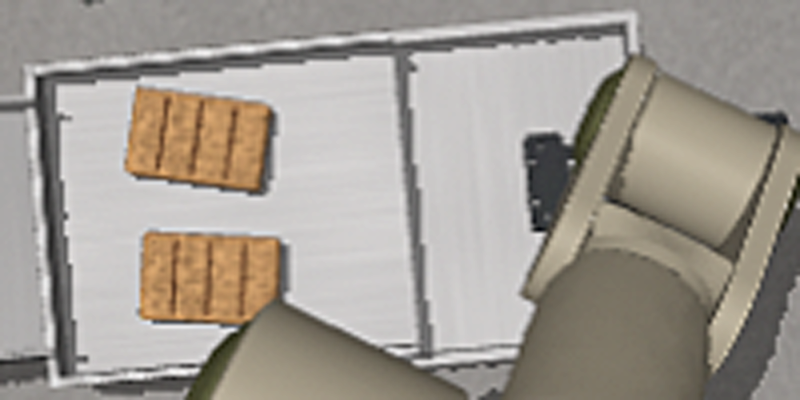

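The tote is now under the lip, with the top view showing the lip edge at crop column 405-420 inside the tote. I'll release it, rise and turn the tool for pushing.

Call:
{"api": "servo_tool", "payload": {
  "motion": [0,0,0,0,0,0,0,0,0,0,0,0,0,0,0,0,0,0,0,0,0,0,0,0,0,0,0,0,0,0,0,0,-0.03,0,0,0,0,0,-0.1,0,0,0,0,0,-0.2,0,0,0],
  "grip": 0
}}

```text
time_s: 6.92
position: [0.5478, -0.1333, 0.0676]
ee_rot: [[-0.996, -0.094, -0.005], [-0.094, 0.996, 0.003], [0.005, 0.003, -1.0]]
contact_force: [-0.2, 0.2, -0.3]
gripper_width: 0.0591
grasp_force: 0.0
```

Call:
{"api": "servo_tool", "payload": {
  "motion": [0,0,-0.2,0,0,0,0,0,-0.2,0,0,0,0,0,-0.2,0,0,0,0,0,-0.2,0,0,0.15,0,0,-0.1,0,0,0.15,0,0,0,0,0,0.15,0,0,0,0,0,0.15,0,0,0,0,0,0.15],
  "grip": 1,
  "newtons": 20
}}

```text
time_s: 7.58
position: [0.5491, -0.1338, 0.205]
ee_rot: [[-0.877, 0.48, 0.001], [0.48, 0.877, -0.0], [-0.001, 0.0, -1.0]]
contact_force: [-0.4, -0.2, -0.4]
gripper_width: 0.0097
grasp_force: 0.0
```

Call:
{"api": "servo_tool", "payload": {
  "motion": [0,0,0,0,0,0.155,0,0,0,0,0,0.155,0,0,0,0,0,0.155,0,0,0,0,0,0.155,0,0,0,0,0,0.155,0,0,0,0,0,0.155,0,0,0,0,0,0.155,0,0,0,0,0,0.155]
}}

```text
time_s: 8.25
position: [0.5491, -0.1338, 0.2046]
ee_rot: [[-0.096, 0.995, 0.0], [0.995, 0.096, -0.0], [-0.0, 0.0, -1.0]]
contact_force: [0.1, 0.2, -0.6]
gripper_width: 0.0002
grasp_force: 0.0
```

```bash
python3 - <<'E'
import numpy as np
tr=np.array([.53319,.04391]);w=.09434
R=np.array([[np.cos(w),-np.sin(w)],[np.sin(w),np.cos(w)]])
print(tr+R@[.054,.225],tr+R@[-.048,.225])
E
python3 go.py 0.5657 0.273 0.16 -84.6
```

```text
[0.56575485 0.2729963 ] [0.46420841 0.26338788]
t 8.25 pos [ 0.5491 -0.1338  0.2046] yaw -84.49 F [ 0.1  0.2 -0.6] grip 0.0002 0.0
shift shares [2.689 0.371 0.297] mm [403.3  55.6  44.6] turn z share 0.002
```

Call:
{"api": "servo_tool", "payload": {
  "motion": [0.22,0.031,0,0,0,0,0.224,0.031,0,0,0,0,0.224,0.031,0,0,0,0,0.224,0.031,0,0,0,0,0.224,0.031,0,0,0,0,0.224,0.031,0,0,0,0,0.224,0.031,0,0,0,0,0.224,0.031,0,0,0,0]
}}

```text
time_s: 8.92
position: [0.5585, 0.1384, 0.2047]
ee_rot: [[-0.102, 0.995, 0.0], [0.995, 0.102, -0.0], [-0.0, 0.0, -1.0]]
contact_force: [0.3, 0.3, 0.4]
gripper_width: 0.0004
grasp_force: 0.0
```

Call:
{"api": "servo_tool", "payload": {
  "motion": [0.224,0.031,0,0,0,0,0.224,0.031,0,0,0,0,0.224,0.031,0,0,0,0,0.224,0.031,0,0,0,0,0,0,0,0,0,0,0,0,0,0,0,0]
}}

```text
time_s: 9.42
position: [0.5632, 0.2737, 0.2042]
ee_rot: [[-0.105, 0.995, -0.0], [0.995, 0.105, -0.0], [-0.0, -0.0, -1.0]]
contact_force: [-0.8, -0.2, -1.2]
gripper_width: 0.0005
grasp_force: 0.0
```

```bash
python3 go.py 0.5657 0.273 0.068 -84.6
python3 - <<'E'
from h import *
t=cams.camera("top")[145:245,135:335,::-1]
t=cv2.resize(t,(800,400),interpolation=cv2.INTER_CUBIC)
w=cv2.resize(cams.camera("wrist")[:,:,::-1],(267,200))
o=np.zeros((600,800,3),np.uint8); o[:400]=cv2.convertScaleAbs(t,alpha=1.4); o[400:,:267]=w
cv2.imwrite("pics/crop3.png",o)
E
```

```text
t 9.42 pos [0.5632 0.2737 0.2042] yaw -83.99 F [-0.8 -0.2 -1.2] grip 0.0005 0.0
shift shares [-0.006  0.016  0.908] mm [ -0.9   2.5 136.2] turn z share 0.014
```

View pics/crop3.png

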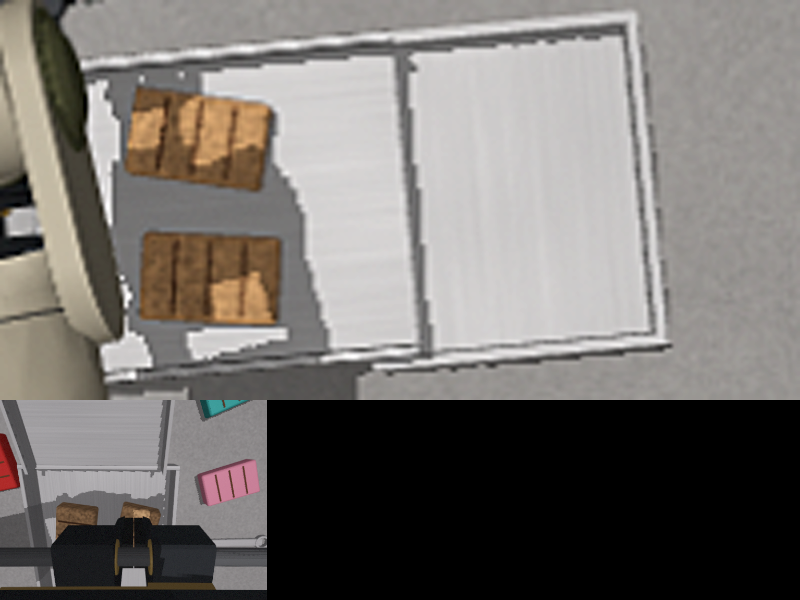

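The cakes haven't moved, and the tote's far corners show at crop (636,12) and (669,346). I'll check those against the ideal pose.

Run:
```python
from fit import *
tr=np.array([.53319,.04391,.09434]); c=pose(tr,[[0,-.072,0]])[0]; p=[c[0],c[1],tr[2]]
F=[[.125,-.11,.044],[-.125,-.11,.044]]
print((proj("top",pose(p,F))-[135,145]+.5)*4-.5)
m=(np.array([[636,12],[669,346]])+.5)/4-.5+[135,145]
q,e=fit("top",F,m,p); print(local(tr,q)*1000,np.degrees(q[2]-tr[2]),e)
```

```text
[[635.38714441   8.71460636]
 [666.82020433 341.75927939]]
[ -3.39940571 -72.77511945] 0.2561760470009712 0.1306224599189818
```

Call:
{"api": "servo_tool", "payload": {
  "motion": [0,0.008,0.2,0,0,0.014,0,0.008,0.2,0,0,0,0,0,0.2,0,0,0,0,0,0.15,0,0,0,0,0,0.1,0,0,0,0,0,0.055,0,0,0,0,0,0,0,0,0]
}}

```text
time_s: 10.1
position: [0.5657, 0.2713, 0.0672]
ee_rot: [[-0.09, 0.996, -0.003], [0.996, 0.09, -0.001], [-0.001, -0.003, -1.0]]
contact_force: [-0.2, 0.3, -0.6]
gripper_width: 0.0005
grasp_force: 0.0
```

```bash
python3 go.py 0.5657 0.273 0.068 -84.6
```

```text
t 10.1 pos [0.5657 0.2713 0.0672] yaw -84.86 F [-0.2  0.3 -0.6] grip 0.0005 0.0
shift shares [ 0.011  0.001 -0.005] mm [ 1.7  0.2 -0.8] turn z share -0.006
```

The tote is within about 3 mm and 0.3° of its target. I'll push cake A part way and check that it stays straight.

Call:
{"api": "servo_tool", "payload": {
  "motion": [-0.07,0,0,0,0,0,-0.07,0,0,0,0,0,-0.07,0,0,0,0,0,-0.07,0,0,0,0,0,-0.07,0,0,0,0,0,-0.07,0,0,0,0,0,-0.07,0,0,0,0,0,-0.07,0,0,0,0,0]
}}

```text
time_s: 10.77
position: [0.574, 0.188, 0.0688]
ee_rot: [[-0.091, 0.996, 0.001], [0.996, 0.091, 0.0], [0.0, 0.001, -1.0]]
contact_force: [-0.4, 2.8, 2.7]
gripper_width: 0.0001
grasp_force: 1.5
```

```bash
python3 go.py 0.5657 0.273 0.068 -84.6
python3 - <<'E'
from fit import *
tr=np.array([.53319,.04391,.09434])
print("tool local",local(tr,readout.sense()["position"]))
t=cams.camera("top"); cv2.imwrite("pics/t4.png",t[:,:,::-1])
h=cv2.cvtColor(t,cv2.COLOR_RGB2HSV); m=((h[:,:,0]>5)&(h[:,:,0]<25)&(h[:,:,1]>90)).astype(np.uint8); m[:145]=0;m[250:]=0;m[:,:130]=0;m[:,340:]=0
for c in cv2.findContours(m,0,2)[0]:
    if cv2.contourArea(c)>80:
        W=pix2plane("top",cv2.boxPoints(cv2.minAreaRect(c)),.086); L=np.array([local(tr,w) for w in W])*1000; print(cv2.contourArea(c),np.round(L).tolist(),np.round(L.mean(0)))
E
```

```text
t 10.77 pos [0.574  0.188  0.0688] yaw -84.77 F [-0.4  2.8  2.7] grip 0.0001 1.5
shift shares [ 0.57  -0.003  0.006] mm [85.4 -0.5  0.9] turn z share -0.004
tool local [0.05418762 0.13956716]
448.0 [[97.0, 99.0], [95.0, 29.0], [32.0, 29.0], [34.0, 99.0]] [64. 64.]
```

Call:
{"api": "servo_tool", "payload": {
  "motion": [0.04,0,0,0,0,0,0,0.06,0,0,0,0,-0.05,0,0,0,0,0,-0.08,0,0,0,0,0,-0.09,0,0,0,0,0,-0.09,0,0,0,0,0,-0.09,0,0,0,0,0,-0.09,0,0,0,0,0]
}}

```text
time_s: 11.48
position: [0.5887, 0.1208, 0.0685]
ee_rot: [[-0.09, 0.996, -0.0], [0.996, 0.09, 0.0], [0.0, -0.0, -1.0]]
contact_force: [0.6, 1.7, 0.5]
gripper_width: 0.0005
grasp_force: 0.8
```

Call:
{"api": "servo_tool", "payload": {
  "motion": [-0.09,0,0,0,0,0,-0.09,0,0,0,0,0,-0.09,0,0,0,0,0,-0.09,0,0,0,0,0,-0.09,0,0,0,0,0,-0.09,0,0,0,0,0,-0.06,0,0,0,0,0,0,0,0,0,0,0]
}}

```text
time_s: 12.15
position: [0.5973, 0.0308, 0.0684]
ee_rot: [[-0.089, 0.996, 0.0], [0.996, 0.089, -0.001], [-0.001, 0.0, -1.0]]
contact_force: [1.0, -0.6, 0.1]
gripper_width: 0.0005
grasp_force: 0.6
```

```bash
cat > ck.py <<'E'
from fit import *
tr=np.array([.53319,.04391,.09434])
s=readout.sense();print("t",s["time_s"],"tool local",local(tr,s["position"]),s["position"][2],s["contact_force"])
t=cams.camera("top"); cv2.imwrite("pics/t5.png",t[:,:,::-1])
h=cv2.cvtColor(t,cv2.COLOR_RGB2HSV); m=((h[:,:,0]>5)&(h[:,:,0]<25)&(h[:,:,1]>90)).astype(np.uint8); m[:145]=0;m[250:]=0;m[:,:130]=0;m[:,340:]=0
for c in cv2.findContours(m,0,2)[0]:
    if cv2.contourArea(c)>40:
      b=cv2.boxPoints(cv2.minAreaRect(c))
      for z in(.086,.036):
        L=np.array([local(tr,w) for w in pix2plane("top",b,z)])*1000; print(cv2.contourArea(c),z,np.round(L).tolist(),np.round(L.mean(0)))
E
python3 ck.py
```

```text
t 12.15 tool local [ 0.0625676  -0.01905152] 0.06841745722538269 [ 0.98922385 -0.55908611  0.09186967]
687.5 0.086 [[-73.0, 200.0], [-11.0, 192.0], [-24.0, 93.0], [-85.0, 101.0]] [-48. 147.]
687.5 0.036 [[-74.0, 209.0], [-9.0, 201.0], [-23.0, 98.0], [-87.0, 106.0]] [-48. 154.]
133.5 0.086 [[91.0, -91.0], [88.0, -123.0], [28.0, -117.0], [30.0, -86.0]] [  59. -104.]
133.5 0.036 [[97.0, -94.0], [94.0, -127.0], [31.0, -121.0], [34.0, -88.0]] [  64. -107.]
```

Call:
{"api": "servo_tool", "payload": {
  "motion": [0,0,-0.15,0,0,0,0,0,-0.2,0,0,0,0,0,-0.2,0,0,0,0.2,-0.092,-0.05,0,0,0,0.2,-0.092,0,0,0,0,0.2,-0.092,0,0,0,0,0.2,-0.092,0,0,0,0,0.2,-0.092,0,0,0,0]
}}

```text
time_s: 12.87
position: [0.5135, 0.1776, 0.1586]
ee_rot: [[-0.092, 0.996, 0.0], [0.996, 0.092, -0.0], [-0.0, 0.0, -1.0]]
contact_force: [0.2, 0.5, -1.0]
gripper_width: 0.0006
grasp_force: 0.0
```

Call:
{"api": "servo_tool", "payload": {
  "motion": [0.2,-0.092,0,0,0,0,0.2,-0.092,0,0,0,0,0.22,-0.092,0,0,0,0,0,0,0,0,0,0,0,0,0,0,0,0]
}}

```text
time_s: 13.28
position: [0.464, 0.2663, 0.1586]
ee_rot: [[-0.095, 0.995, 0.0], [0.995, 0.095, -0.0], [-0.0, 0.0, -1.0]]
contact_force: [0.4, 0.2, 0.4]
gripper_width: 0.0003
grasp_force: 0.0
```

```bash
python3 ck.py
python3 - <<'E'
from h import *
t=cv2.imread("pics/t5.png")[145:245,135:335]
o=np.zeros((592,800,3),np.uint8); o[:400]=cv2.convertScaleAbs(cv2.resize(t,(800,400),interpolation=cv2.INTER_CUBIC),alpha=1.3)
s=cams.camera("scene")[160:304,170:370,::-1]; o[400:]=0; s=cv2.resize(s,(266,192)); o[400:,:266]=s
cv2.imwrite("pics/crop5.png",o)
E
python3 go.py 0.4662 0.2636 0.068 -84.6
```

```text
t 13.2833 tool local [-0.04797892  0.2279247 ] 0.15858524623591727 [0.3703358  0.20860835 0.4313795 ]
687.5 0.086 [[-11.0, 194.0], [-20.0, 95.0], [-83.0, 101.0], [-75.0, 199.0]] [-47. 147.]
687.5 0.036 [[-10.0, 202.0], [-19.0, 100.0], [-84.0, 106.0], [-76.0, 208.0]] [-47. 154.]
630.5 0.086 [[89.0, -16.0], [90.0, -110.0], [30.0, -111.0], [29.0, -16.0]] [ 60. -63.]
630.5 0.036 [[95.0, -15.0], [96.0, -113.0], [33.0, -114.0], [32.0, -16.0]] [ 64. -65.]
t 13.38 pos [0.4652 0.2646 0.1585] yaw -84.75 F [0.3 0.6 0.1] grip 0.0002 0.0
shift shares [-0.007  0.006  0.603] mm [-1.   0.9 90.5] turn z share -0.003
```

View pics/crop5.png

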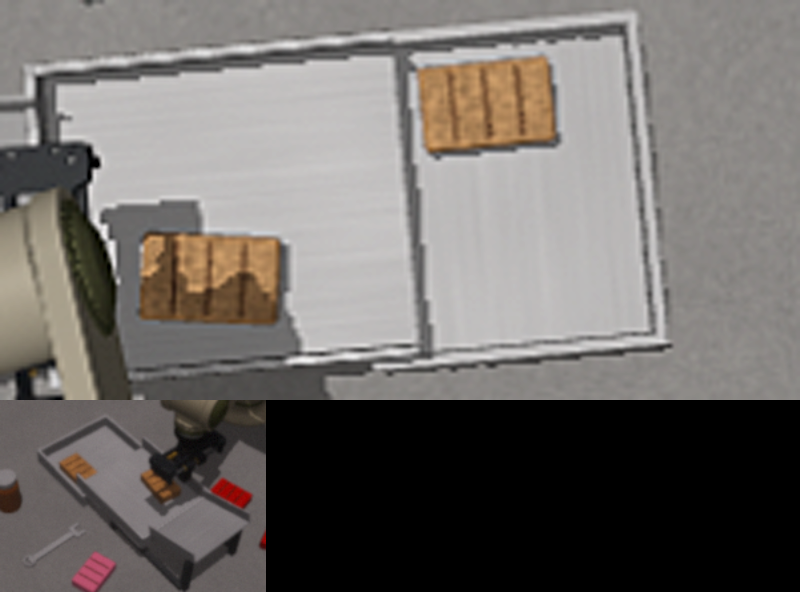

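Cake A lies flat in the tote at crop (487,104), about 15 mm clear of the lip. Now cake B, the same way.

Call:
{"api": "servo_tool", "payload": {
  "motion": [0,0.02,0.2,0,0,0,0,0,0.2,0,0,0,0,0,0.13,0,0,0,0,0,0.07,0,0,0,0,0,0,0,0,0,-0.03,0,0,0,0,0,-0.06,0,0,0,0,0,-0.07,0,0,0,0,0]
}}

```text
time_s: 14.05
position: [0.4708, 0.2404, 0.0694]
ee_rot: [[-0.091, 0.996, 0.002], [0.996, 0.091, 0.001], [0.0, 0.002, -1.0]]
contact_force: [-0.1, 0.3, 0.3]
gripper_width: 0.0006
grasp_force: 0.3
```

Call:
{"api": "servo_tool", "payload": {
  "motion": [-0.07,0,0,0,0,0,-0.07,0,0,0,0,0,-0.07,0,0,0,0,0,-0.07,0,0,0,0,0,-0.07,0,0,0,0,0,-0.07,0,0,0,0,0,-0.02,0,0,0,0,0]
}}

```text
time_s: 14.63
position: [0.4763, 0.174, 0.0685]
ee_rot: [[-0.09, 0.996, -0.0], [0.996, 0.09, -0.0], [-0.0, -0.0, -1.0]]
contact_force: [-0.4, 1.9, 1.0]
gripper_width: 0.0006
grasp_force: 1.0
```

```bash
python3 ck.py
```

```text
t 14.6333 tool local [-0.04437383  0.13482025] 0.06851132185771387 [-0.41113299  1.91291366  1.04378923]
427.0 0.086 [[-12.0, 89.0], [-11.0, 23.0], [-73.0, 23.0], [-73.0, 89.0]] [-42.  56.]
427.0 0.036 [[-10.0, 94.0], [-10.0, 25.0], [-74.0, 25.0], [-74.0, 93.0]] [-42.  59.]
632.5 0.086 [[89.0, -16.0], [90.0, -110.0], [29.0, -111.0], [28.0, -16.0]] [ 59. -63.]
632.5 0.036 [[95.0, -15.0], [96.0, -113.0], [32.0, -114.0], [31.0, -16.0]] [ 63. -65.]
```

Call:
{"api": "servo_tool", "payload": {
  "motion": [-0.07,0.003,0,0,0,0,-0.09,0,0,0,0,0,-0.09,0,0,0,0,0,-0.09,0,0,0,0,0,-0.09,0,0,0,0,0,-0.09,0,0,0,0,0,-0.09,0,0,0,0,0,-0.09,0,0,0,0,0]
}}

```text
time_s: 15.35
position: [0.486, 0.0702, 0.0684]
ee_rot: [[-0.092, 0.996, -0.0], [0.996, 0.092, -0.0], [-0.0, -0.0, -1.0]]
contact_force: [0.2, 0.5, -0.1]
gripper_width: 0.0005
grasp_force: 0.0
```

Call:
{"api": "servo_tool", "payload": {
  "motion": [-0.09,0,0,0,0,0,-0.09,0,0,0,0,0,-0.09,0,0,0,0,0,-0.06,0,0,0,0,0,0,0,0,0,0,0,0,0,-0.15,0,0,0,0,0,-0.2,0,0,0,0,0,-0.2,0,0,0]
}}

```text
time_s: 16.02
position: [0.49, 0.0221, 0.1516]
ee_rot: [[-0.092, 0.996, -0.002], [0.996, 0.092, 0.0], [0.0, -0.002, -1.0]]
contact_force: [0.1, -1.2, 1.0]
gripper_width: 0.0001
grasp_force: 0.0
```

Call:
{"api": "servo_tool", "payload": {
  "motion": [0.2,0,0,0,0,0,0.2,0,0,0,0,0,0.2,0,0,0,0,0,0.2,0,0,0,0,0,0.2,0,0,0,0,0,0.2,0,0,0,0,0,0.2,0,0,0,0,0,0,0,0,0,0,0]
}}

```text
time_s: 16.68
position: [0.4702, 0.2351, 0.1509]
ee_rot: [[-0.096, 0.995, -0.0], [0.995, 0.096, 0.001], [0.001, -0.0, -1.0]]
contact_force: [-0.2, -0.2, -0.2]
gripper_width: 0.0006
grasp_force: 0.0
```

```bash
python3 ck.py
python3 - <<'E'
from h import *
t=cv2.imread("pics/t5.png")[145:245,135:335]
o=np.zeros((592,800,3),np.uint8); o[:400]=cv2.convertScaleAbs(cv2.resize(t,(800,400),interpolation=cv2.INTER_CUBIC),alpha=1.3)
s=cams.camera("scene")[160:304,170:370,::-1]; s=cv2.resize(s,(266,192)); o[400:,:266]=s
cv2.imwrite("pics/crop6.png",o)
E
```

```text
t 16.6833 tool local [-0.0446563   0.19628065] 0.15088902349583933 [-0.15265403 -0.19402696 -0.17777732]
629.5 0.086 [[-12.0, -17.0], [-11.0, -111.0], [-71.0, -112.0], [-72.0, -17.0]] [-42. -64.]
629.5 0.036 [[-11.0, -16.0], [-10.0, -115.0], [-72.0, -115.0], [-73.0, -17.0]] [-42. -66.]
632.5 0.086 [[89.0, -16.0], [90.0, -110.0], [29.0, -111.0], [28.0, -16.0]] [ 59. -63.]
632.5 0.036 [[95.0, -15.0], [96.0, -113.0], [32.0, -114.0], [31.0, -16.0]] [ 63. -65.]
```

View pics/crop6.png

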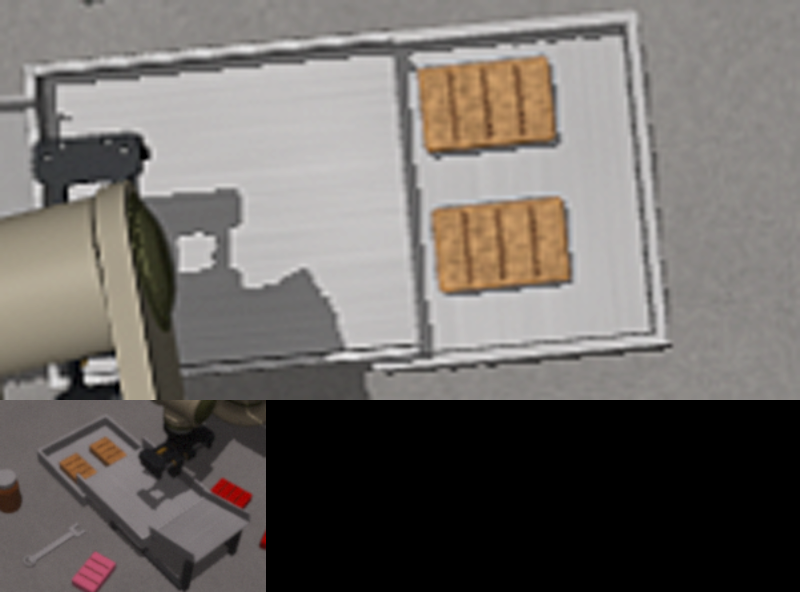

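Both cakes lie flat in the tote, at crop (487,104) and (502,245) and about 15 mm clear of the lip. The tote hasn't moved and the arm is touching nothing, so I'm handing in.

```bash
python3 -c "
from cell import sign_off
print(sign_off())"
```

```text
the job is handed in; nothing more can be done
None
```

The job is handed in after about 17 s of the 64 s: the tote stands under the lip within about 3 mm and 0.3° of the target, both cakes lie flat in it about 15 mm clear of the lip, and the jar, spanner and beaker were not touched.

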